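Clean a drilled rail at the extraction hood, holding its sprung blast gate half open

ROBOT

A 6-joint arm with a two-finger parallel gripper is mounted at the origin on the work surface. World frame = base frame: x ahead of the robot, y to its left, z up, the work surface at z = 0. Lengths are in mm, angles in rad, forces in N, time in s.
With the tool pointing down it reaches from about 300 to 750 mm from the base axis. Payload 8.5 kg.
Tool frame: the origin (TCP) lies midway between the tips of the shut fingers; the grasp point (between the pads) lies 19 mm behind it (tcp_to_grasp is the distance from the TCP to the grasp point, in mm); z points along the fingers, y is the line along which they close (so a half turn about z gives the same grasp; the last joint's range is limited). The gripper opens to 85 mm and grips with 20 to 120 N. Pads are 22 mm wide; open, the fingers measure 114 mm over their backs; the gripper's body (76 mm by 85 mm) begins 54 mm behind the grasp point. The pads swing forward as they close: fully open they stand 13 mm farther back than shut.
Start: joints at [-1.345, 0.381, 1.297, -0, 1.464, -0.215], TCP at [234.657, -497.41, 231.322] pointing down, gripper open.
Joint ranges: [-3.11, 3.11], [-0.89, 2.33], [0.22, 2.48], [-1.42, 4.56], [0.17, 2.85], [-2.88, 2.88]. Speed limits (rad/s): [2.39, 2.39, 3.14, 3.14, 3.14, 3.14].

INTERFACE

Orientations are given as a rotation vector (axis times angle).
In Python, from workcell import * gives the robot as it stands. The module is installed in compiled form; this text tells all that it offers.
- The arm moves only by the tool step_arm, never from a script. Its argument "series" is a list of rows, each a list of 3 entries, a list of its own where there are three numbers: the shift along the tool's x, y, z in m, then the turn, a rotation vector about the tool's x, y, z in rad, then the opening, from -1 (shut) to 1 (fully open), so that 0 is half open. A call has 1 to 10 rows; each row shifts and turns the commanded pose from where the row before left it, along the tool's axes as they then stand; what a row does not reach is not made up. A row lasts 1/12 s, in which the tool goes at most 41.7 mm and 7.16 degrees, less where a joint would pass 70% of its speed; a pose out of reach is approached as far as the arm can. A call is refused whole if a number of a shift passes 0.0417 or a number of a turn 0.125, either way. A call with a gripper value outside its range is refused whole. The fingers move at their own pace and stop on an object; "grip_force" is the grip in N (left out, the last holds). Time passes only in rows, so rows that do not move let the fingers close. It gives the time, the measured TCP pose, the force, the opening and the grip force at its end, in the units of the state.
- sense(): the state, without advancing time (a new reading comes with each control period).
- get_image(name): name is "scene" or "top" or "wrist"; returns (picture, depth): 420x560x3 uint8, blue, green, red; 420x560 float32, mm along the optical axis (not along the pixel's ray), 0 where there is no reading.
- camera_info(name): a dict with "intrinsics" (3x3 intrinsics, pixels), "D" ([k1, k2, p1, p2, k3] as OpenCV has them; the pictures are not rectified), "xyz" and "orientation" of the camera in the world; the wrist camera has in their place "tool_from_camera" (4x4, takes a point from camera to tool coordinates, whose origin is the TCP and whose axes are the flange's). Camera axes: x right, y down, z forward; pixel columns grow to the right and rows downward; lengths in mm; the calibration is good to about 2 mm. A picture is of the moment at which its call begins: read the wrist's pose just before it. camera_info takes no time and is no camera call.
- job_done(): hands the job in; it is judged then, once.
The state is a dict: "time": time; "joint_pos": joint angles; "joint_vel": joint speeds; "tau": joint torques, N m; "ee_pos": TCP position; "tcp_rot": TCP orientation; "ft_force": force on the tool from outside, world axes, zero at the start; "moment": the same for the moment, N m; "finger_gap": finger opening in mm; "grip_force": force on a finger pad.
Only numpy, scipy, OpenCV 4.12 (cv2) and the standard library are available. Lean on these libraries where they do the work, as an engineer would, in place of code of your own. Each camera call takes 0.05 s, during which the arm holds its last target. There are 200 camera calls.

TASK

Slide the drilled dark-wood rail along the bench fence, drilled end first, through the mouth of the clear dust-extraction hood until it lies against the fence and its end is home against the red stop inside. Only then pull the orange grip of the sprung blast gate straight up to half open (the red line on the gate plate just at the top edge of its frame) and finish while still holding it there, with the rail still home, so that the suction clears the holes without starving the panel saw on the same line. Do not lift the rail off its board on the way, and leave the other things on the bench where they are.

Things in the scene. Friction and masses are not known exactly. Their poses are not given: they have to be found in the camera images.
- station: Fixed station on a plywood board 170 x 660 x 12 mm (x -75..95, y -420..240 in its frame). Origin: bench level, under the hood's mouth in the middle of the rail's path; y is the sliding direction into the hood, x points away from the robot, z up. The rail slides on the board's top, z = 12. Its place and yaw vary.
- fence (a point): On the board's top at the foot of the aluminium fence strip's face, station (22.5, -200, 12) mm; axes as the station's. The fence runs from y -400 to 130 and is 30 wide but only 14 mm high above the board. A 45 mm rail flush against it is centred on station x = 0.
- mouth (a point): Middle of the hood's mouth on the board's top, station (0, 0, 12) mm; axes as the station's. Hood: y 0 to 156, grey back wall, clear roof (top at z 113) and clear front skirt, inner face at x -32.5, so the tunnel is 55 mm wide at rail height. Yellow header over the mouth, lower edge at z 62. A yellow lip flares from the skirt to x -55, y -30 (62 high).
- stop (a point): Foot of the red end stop's face inside the hood, on the board's top, station (0, 130, 12) mm; axes as the station's. The stop is a bar across the tunnel, 20 mm high, facing -y.
- rail: Loose dark hardwood rail, 45 (x) x 280 (y) x 32 (z) mm, 0.2 to 0.36 kg, lying on the board outside the hood, slightly askew and off the fence. Origin: centre of its underside; y along it to the drilled end, which faces the hood. Pinch it across its 45 mm width above the fence strip, near its rear end, or push on its rear end.
- rail_tip (a point): Lower edge of the rail's drilled front end, at mid width, 140 mm from the rail's origin along its y; axes as the rail's.
- frame_top (a point): Middle of the top edge of the blast gate's aluminium frame, station (10, 186, 122) mm; axes as the station's. The frame, behind the hood, is 120 (x) x 32 (y) x 110 (z) mm, with a dark spring barrel 18 mm thick at each side; from it a 90 mm hose lies along +y.
- gate_handle: Orange grip bar 64 (x) x 18 (y) x 24 (z) mm on the gate's crosshead, origin at the bar's centre, axes as the station's; at station (10, 186, 177) mm with the gate shut; moves straight up with the gate. Dark crosshead 160 mm long (x), its top 33 mm below the bar's centre. Pinch the bar from above across its 18 mm, fingers closing along y.
- gate (a joint): Lift of the gate plate in m, straight up: 0 shut, 0.040 half open, 0.080 wide open. Springs and weight (3 N) pull it shut: about 9 N at 0, 15 N at 0.040, 21 N at 0.080; let go, it snaps shut. A red line across the steel plate is level with the frame's top edge at 0.040, short black marks at 0.020 and 0.060.
- glue: Yellow glue bottle with a red cap, 60 mm diameter, 180 mm tall, standing on the bench beyond the board's far side. Origin: centre of its base. Leave alone.
- tin: Steel tin, 72 mm diameter, 70 mm tall, standing on the robot's side of the board. Origin: centre of its base. Leave alone.
- offcut: Dark-wood offcut 45 x 75 x 32 mm, on the bench on the robot's side of the board. Origin: centre of its underside. Leave alone.
- square: Try square lying flat on the bench beyond the board's far side: wooden stock 100 (x) x 22 (y) x 16 mm, origin under its centre; steel blade 30 mm wide reaching 150 mm towards -y from the stock's -x end. Leave alone.

How it is judged:
By the outcome, as a careful person would: the job done as asked, in the order asked, and still so for the second after the job is handed in, while the arm keeps its last pose, push and grip.
It also fails if it takes over 51 s, if anything falls off the work surface, if the arm or the gripper's body presses on something with over 40 N, if the wrist force passes 120 N, or if a joint passes its speed limit or range.

## Working session

There is one attempt and no reset: what is moved stays moved. The work goes in short steps, Python scripts to look and compute and a tool call to move; the robot and the scene stay as the last step left them, time stands still between calls to the robot, and variables do not carry over. Pictures are saved under pics/ and viewed, at most 10 in all, crops included, and the job is handed in when it is done.

Besides the shell and the picture viewer there is one more tool, called after "Call:" as name(argument=value, ...) on one line, values as JSON. step_arm: Moves the arm, as the interface text tells. Its arguments: {"type":"object","properties":{"series":{"type":"array"},"grip_force":{"type":"number"}},"required":["series"]}

```bash
mkdir -p pics; cat > h.py <<'E'
from workcell import *
import numpy as np, cv2
from scipy.spatial.transform import Rotation as R
def cam(name):
    c=camera_info(name); s=sense()
    if name=="wrist":
        T=np.eye(4);T[:3,:3]=R.from_rotvec(s["tcp_rot"]).as_matrix();T[:3,3]=s["ee_pos"]
        T=T@np.array(c["tool_from_camera"])
    else:
        T=np.eye(4);o=np.array(c["orientation"]);T[:3,:3]=o if o.shape==(3,3) else R.from_rotvec(o).as_matrix();T[:3,3]=c["xyz"]
    return np.array(c["intrinsics"]),np.array(c["D"],float),T
def look(name,f=None):
    K,D,T=cam(name); im,d=get_image(name)
    if f: cv2.imwrite(f"pics/{f}.png",im); np.savez(f"pics/{f}.npz",im=im,d=d,K=K,D=D,T=T)
    return im,d,K,D,T
def cloud(d,K,D,T):
    h,w=d.shape;u,v=np.meshgrid(np.arange(w),np.arange(h))
    n=cv2.undistortPoints(np.stack([u,v],-1).reshape(-1,1,2).astype(np.float64),K,D).reshape(h,w,2)
    P=np.dstack([n[...,0]*d,n[...,1]*d,d])
    P=P@T[:3,:3].T+T[:3,3]; P[d==0]=np.nan
    return P
def ray(px,z,K,D,T):
    n=cv2.undistortPoints(np.array(px,float).reshape(-1,1,2),K,D).reshape(-1,2)
    r=np.c_[n,np.ones(len(n))]@T[:3,:3].T
    return T[:3,3]+r*((z-T[2,3])/r[:,2])[:,None]
E
python3 - <<'E'
from h import *
for n in("top","scene"):
    im,d,K,D,T=look(n,n+"0"); print(n,K.round(1).tolist(),D,T.round(2).tolist())
print(camera_info("wrist")); print(sense())
E
```

```text
top [[520.1, 0.0, 276.9], [0.0, 520.1, 212.7], [0.0, 0.0, 1.0]] [-0.12454944  0.          0.          0.          0.        ] [[0.02, -0.99, 0.14, 389.64], [-1.0, -0.02, 0.01, 31.99], [-0.01, -0.14, -0.99, 1168.23], [0.0, 0.0, 0.0, 1.0]]
scene [[490.7, 0.0, 282.6], [0.0, 490.7, 209.5], [0.0, 0.0, 1.0]] [-0.16205057  0.          0.          0.          0.        ] [[-0.42, 0.68, -0.6, 1072.32], [0.91, 0.33, -0.27, 269.81], [0.02, -0.66, -0.75, 808.8], [0.0, 0.0, 0.0, 1.0]]
{'intrinsics': array([[368.81372742,   0.        , 277.2392236 ],
       [  0.        , 368.81372742, 206.45970496],
       [  0.        ,   0.        ,   1.        ]]), 'D': array([-0.10125689,  0.        ,  0.        ,  0.        ,  0.        ]), 'tool_from_camera': array([[ 2.02105331e-04, -9.55785644e-01, -2.94064215e-01,
         7.51751751e+01],
       [ 9.99999083e-01, -2.00512326e-04,  1.33899988e-03,
         1.37889805e-01],
       [-1.33876036e-03, -2.94064216e-01,  9.55784727e-01,
        -1.41704816e+02],
       [ 0.00000000e+00,  0.00000000e+00,  0.00000000e+00,
         1.00000000e+00]])}
{'time': 0.1, 'joint_pos': array([-1.34528744e+00,  3.81150008e-01,  1.29815204e+00,  2.79788261e-05,
        1.46359367e+00, -2.15277527e-01]), 'joint_vel': array([-0.00019896, -0.00343593,  0.00119765, -0.00203518, -0.00170134,
       -0.00048121]), 'tau': array([ 3.88799381e-03, -4.49217474e+01, -2.31659442e+01, -1.51978420e-04,
        3.63819694e-03,  2.41884912e-06]), 'ee_pos': array([ 234.61583609, -497.16955346,  230.77313865]), 'tcp_rot': array([-3.06433181e+00, -6.86504548e-01, -3.32083539e-05]), 'ft_force': array([-0.98000909,  0.09524961, -0.06744882]), 'moment': array([ 0.01413555, -0.03613882, -0.03932353]), 'grip_force': 0.0, 'finger_gap': 85.28692306354021}
```

View pics/top0.png

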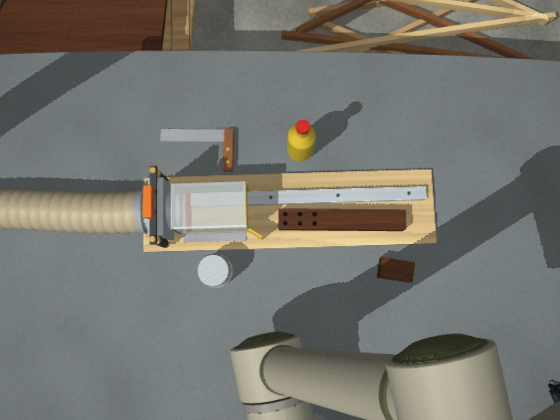

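View pics/scene0.png

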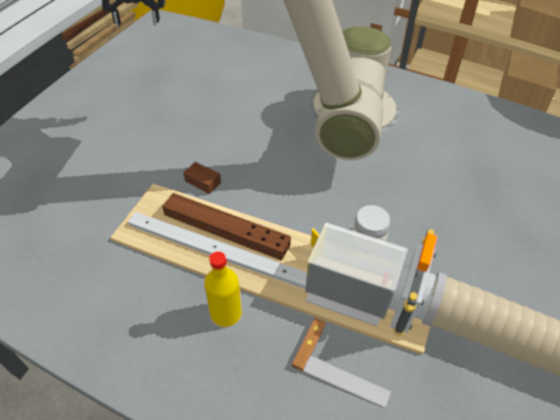

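The top view shows the board at columns 145–436, the rail at (278–406, 208–230), the fence just above it, and the hood and gate at columns 145–247. The scene view agrees. Now I'll measure them.

```bash
python3 - <<'E'
from h import *
z=np.load("pics/top0.npz");im,d,K,D,T=[z[k] for k in("im","d","K","D","T")]
P=cloud(d,K,D,T)
def rect(m,zz,nm):
    m=m.astype(np.uint8)
    n,l,s,c=cv2.connectedComponentsWithStats(m); i=1+np.argmax(s[1:,4])
    v,u=np.where(l==i); W=ray(np.c_[u,v],zz,K,D,T)[:,:2].astype(np.float32)
    r=cv2.minAreaRect(W); print(nm,s[i],"zmed",np.nanmedian(P[v,u,2]).round(1),[np.round(a,1) for a in r], cv2.boxPoints(r).round(0).tolist()); return r
b=im.astype(int); roi=np.zeros(d.shape,bool); roi[160:260,130:445]=1
hsv=cv2.cvtColor(im,cv2.COLOR_BGR2HSV)
dark=(b.max(2)<110)&(b[...,2]>b[...,0]+15)
m=dark&roi; m[:, :260]=0; m[:,430:]=0; m[:205]=0;m[235:]=0
rect(cv2.morphologyEx(m.astype(np.uint8),cv2.MORPH_CLOSE,np.ones((7,7))),44,"rail")
f=(hsv[...,1]<60)&(hsv[...,2]>120)&roi; f[:,:250]=0; f[210:]=0
rect(f,26,"fence")
bo=roi&(np.abs(P[...,2]-12)<9)&(hsv[...,1]>60)&(hsv[...,2]>60)
v,u=np.where(bo);W=ray(np.c_[u,v],12,K,D,T)[:,:2].astype(np.float32);r=cv2.minAreaRect(W);print("board",r,cv2.boxPoints(r).round(0).tolist())
o=(hsv[...,0]>4)&(hsv[...,0]<16)&(hsv[...,1]>200)&(hsv[...,2]>180)&roi; o[:,170:]=0
rect(o,189,"handle")
for nm,(u,v) in dict(glue=(300,140),tin=(213,269),offcut=(395,270)).items(): print(nm,P[v,u].round(0))
# fence face edge: row edges at cols
E
```

```text
rail [ 278  208  128   23 2764] zmed 44.4 [array([536.9, -98.8]), array([ 47.9, 278.8]), np.float64(0.4)] [[512.0, 40.0], [514.0, -238.0], [562.0, -238.0], [560.0, 41.0]]
fence [ 250  186  177   19 2472] zmed 26.5 [array([593.2, -93.4]), array([ 32.8, 396.1]), np.float64(2.8)] [[567.0, 104.0], [587.0, -292.0], [619.0, -290.0], [600.0, 105.0]]
board ((566.3175048828125, 18.022552490234375), (664.86474609375, 219.9097137451172), 89.10501098632812) [[451.0, -313.0], [671.0, -316.0], [681.0, 349.0], [462.0, 352.0]]
handle [144 186   7  25  90] zmed 189.1 [array([552.8, 292.9]), array([47.3, 11.8]), np.float64(3.2)] [[529.0, 297.0], [530.0, 286.0], [577.0, 288.0], [576.0, 300.0]]
glue [688.  -2. 133.]
tin [423. 176.  71.]
offcut [ 428. -217.   33.]
```

Call:
step_arm(series=[[[0, 0, 0], [0, 0, -0.114], 1], [[0, 0, 0], [0, 0, -0.114], 1], [[0, 0, 0], [0, 0, -0.114], 1], [[0, 0, 0], [0, 0, -0.114], 1], [[0, 0, 0], [0, 0, -0.114], 1], [[0, 0, 0], [0, 0, -0.114], 1], [[0, 0, 0], [0, 0, -0.114], 1], [[0, 0, 0], [0, 0, -0.114], 1], [[0, 0, 0], [0, 0, -0.114], 1], [[0, 0, 0], [0, 0, -0.114], 1]])

```text
time: 0.93
ee_pos: [234.6, -497.2, 231.0]
tcp_rot: [-2.204, -2.238, -0.001]
ft_force: [-0.6, 0.6, -0.1]
finger_gap: 85.3
grip_force: 0.0
```

Call:
step_arm(series=[[[0.028, 0.029, 0], [0, 0, 0], 1], [[0.028, 0.029, 0], [0, 0, 0], 1], [[0.028, 0.029, 0], [0, 0, 0], 1], [[0.028, 0.029, 0], [0, 0, 0], 1], [[0.028, 0.029, 0], [0, 0, 0], 1], [[0.028, 0.029, 0], [0, 0, 0], 1], [[0.028, 0.029, 0], [0, 0, 0], 1], [[0.028, 0.029, 0], [0, 0, 0], 1], [[0.028, 0.029, 0], [0, 0, 0], 1], [[0, 0, 0], [0, 0, 0], 1]])

```text
time: 1.77
ee_pos: [496.5, -237.9, 230.9]
tcp_rot: [-2.203, -2.239, -0.003]
ft_force: [0.1, 0.6, -0.6]
finger_gap: 85.4
grip_force: 0.0
```

```bash
python3 - <<'E'
from h import *
s=sense();print(s["time"],s["ee_pos"],s["tcp_rot"],s["joint_pos"].round(2)); a=s["tcp_rot"]; print(np.degrees(2*np.arctan2(a[1],a[0])))
look("wrist","w1")
E
```

```text
1.7667 [ 496.49642878 -237.88063397  230.93172064] [-2.20291906 -2.23875458 -0.00273529] [-0.66  0.38  1.3   0.    1.46 -0.68]
-269.0754926836501
```

View pics/w1.png

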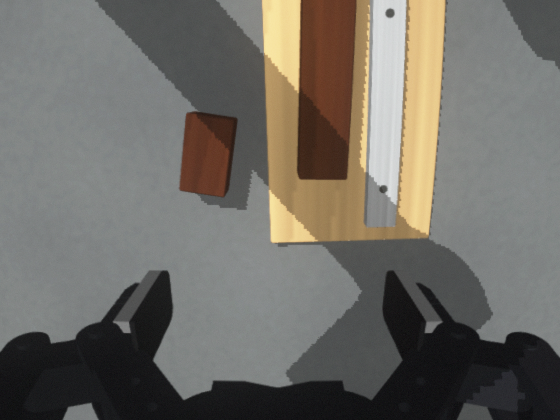

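The wrist view shows the rail's rear end at (298–347, 179), the fence's rear corner at (366, 225) and the board's rear edge from (272, 242) to (429, 237).

```bash
python3 - <<'E'
from h import *
z=np.load("pics/w1.npz");im,d,K,D,T=[z[k] for k in("im","d","K","D","T")]
P=cloud(d,K,D,T)
hsv=cv2.cvtColor(im,cv2.COLOR_BGR2HSV)
print("rail z",P[100:170,310:340,2].mean(),"fence z",P[100:180,378:395,2].mean(),"board",P[225:235,290:350,2].mean())
# row-wise edges from height map
L=[];Rr=[];F=[];F2=[]
for v in range(5,172,3):
    z=P[v,:,2]
    c=np.where((z>36)&(np.arange(560)>280)&(np.arange(560)<372))[0]
    if len(c): L.append((c[0]-.5,v));Rr.append((c[-1]+.5,v))
for v in range(5,222,3):
    c=np.where((im[v].min(-1)>0)&(P[v,:,2]>19)&(P[v,:,2]<34)&(np.arange(560)>355)&(hsv[v,:,1]<70))[0]
    if len(c): F.append((c[0]-.5,v));F2.append((c[-1]+.5,v))
def line(px,z,n):
    W=ray(px,z,K,D,T)[:,:2]; p=np.polyfit(W[:,1],W[:,0],1)
    r=W[:,0]-np.polyval(p,W[:,1]); k=abs(r-np.median(r))<2; p=np.polyfit(W[k,1],W[k,0],1)
    print(n,"x at y=-200,-100:",np.polyval(p,[-200,-100]).round(1),"yaw deg",np.degrees(-p[0]).round(2),"std",r[k].std().round(2));return p
line(L,44,"railL");line(Rr,44,"railR");line(F,26,"fenceNear");line(F2,26,"fenceFar")
print("rear",ray([(298,178),(347,180)],44,K,D,T).round(1),"fence rear",ray([(366,226),(394,226)],26,K,D,T).round(1),"board rear",ray([(272,243),(429,238)],12,K,D,T).round(1))
E
```

```text
rail z nan fence z nan board nan
railL x at y=-200,-100: [515.6 514.5] yaw deg 0.62 std 0.32
railR x at y=-200,-100: [560.1 559.7] yaw deg 0.24 std 0.34
fenceNear x at y=-200,-100: [581.7 577.2] yaw deg 2.58 std 0.42
fenceFar x at y=-200,-100: [612.7 608.3] yaw deg 2.52 std 0.33
rear [[ 515.9 -236.7   44. ]
 [ 561.  -237.8   44. ]] fence rear [[ 587.3 -288.8   26. ]
 [ 616.  -288.5   26. ]] board rear [[ 492.8 -314.4   12. ]
 [ 661.  -306.8   12. ]]
```

Call:
step_arm(series=[[[0.01, 0.014, 0.0], [0, 0, 0.009], 1], [[0.01, 0.014, 0.01], [0, 0, 0], 1], [[0.0103, 0.014, 0.02], [0, 0, 0], 1], [[0, 0, 0.03], [0, 0, 0], 1], [[0, 0, 0.035], [0, 0, 0], 1], [[0, 0, 0.035], [0, 0, 0], 1], [[0, 0, 0.03], [0, 0, 0], 1], [[0, 0, 0.02], [0, 0, 0], 1], [[0, 0, 0.01], [0, 0, 0], 1], [[0, 0, 0], [0, 0, 0], 1]])

```text
time: 2.65
ee_pos: [533.7, -212.6, 39.4]
tcp_rot: [-2.219, -2.218, 0.001]
ft_force: [-0.2, 0.2, -0.3]
finger_gap: 85.2
grip_force: 0.0
```

```bash
python3 - <<'E'
from h import *
s=sense();print(s["time"],s["ee_pos"],s["tcp_rot"],s["ft_force"])
E
```

```text
2.65 [ 533.71444242 -212.5860143    39.37833139] [-2.21871280e+00 -2.21840601e+00  1.44052354e-03] [-0.23406959  0.1707265  -0.27411218]
```

Call:
step_arm(series=[[[0.0055, 0.0043, 0], [0, 0, -0.006], 1], [[0, 0, 0.008], [0, 0, 0], 1], [[0, 0, 0.006], [0, 0, 0], 1], [[0, 0, 0], [0, 0, 0], 1], [[0, 0, 0], [0, 0, 0], 0.2], [[0, 0, 0], [0, 0, 0], -0.2], [[0, 0, 0], [0, 0, 0], -0.4], [[0, 0, 0], [0, 0, 0], -0.4], [[0, 0, 0], [0, 0, 0], -0.4], [[0, 0, 0], [0, 0, 0], -0.4]], grip_force=30)

```text
time: 3.48
ee_pos: [539.4, -207.0, 27.8]
tcp_rot: [2.213, 2.229, -0.0]
ft_force: [-0.7, -0.8, 4.5]
finger_gap: 43.8
grip_force: 32.0
```

```bash
python3 - <<'E'
from h import *
s=sense();print(s["time"],s["ee_pos"],s["tcp_rot"],s["ft_force"],s["finger_gap"],s["grip_force"])
look("wrist","w2")
E
```

```text
3.4833 [ 539.41977083 -206.97443093   27.76743869] [ 2.21291036e+00  2.22894536e+00 -4.99656909e-05] [-0.70116488 -0.81467322  4.49052778] 43.84127928015097 31.951289176940918
```

View pics/w2.png

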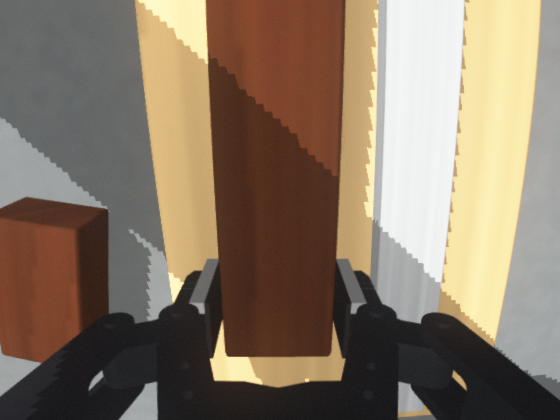

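The pads hold the rail at (218–335, 260–355), clear above the board and fence. Next I turn it parallel to the fence and bring it over.

Call:
step_arm(series=[[[0, 0.003, 0], [0, 0, -0.01], -0.4], [[0, 0.004, 0], [0, 0, -0.01], -0.4], [[0, 0.004, 0], [0, 0, -0.01], -0.4], [[0, 0.004, 0], [0, 0, -0.008], -0.4], [[0, 0.003, 0], [0, 0, 0], -0.4], [[0, 0, 0], [0, 0, 0], -0.4], [[0, 0, 0], [0, 0, 0], -0.4]])

```text
time: 4.12
ee_pos: [557.6, -206.5, 27.8]
tcp_rot: [2.17, 2.271, 0.0]
ft_force: [-0.5, 0.8, 5.3]
finger_gap: 44.5
grip_force: 32.1
```

```bash
cat > meas.py <<'E'
from h import *
s=sense();a=s["tcp_rot"];print(s["time"],s["ee_pos"].round(1),"yaw",(np.degrees(2*np.arctan2(a[1],a[0]))%360).round(2),a.round(3),s["ft_force"].round(1),s["finger_gap"].round(1))
im,d,K,D,T=look("wrist","m%.2f"%s["time"]);P=cloud(d,K,D,T)
def line(px,z,n):
    W=ray(px,z,K,D,T)[:,:2]; p=np.polyfit(W[:,1],W[:,0],1)
    r=W[:,0]-np.polyval(p,W[:,1]); k=abs(r-np.median(r))<2; p=np.polyfit(W[k,1],W[k,0],1)
    print(n,"x at y=-200,-100:",np.polyval(p,[-200,-100]).round(1),"yaw",np.degrees(-p[0]).round(2),len(px),r[k].std().round(2))
hsv=cv2.cvtColor(im,cv2.COLOR_BGR2HSV);u=np.arange(560);A={k:[] for k in("railL","railR","fN","fF")}
for v in range(5,240,3):
    z=P[v,:,2];c=np.where((z>37)&(z<52)&(hsv[v,:,1]>100)&(u>150))[0]
    if len(c): A["railL"].append((c[0]-.5,v));A["railR"].append((c[-1]+.5,v))
    c=np.where((z>19)&(z<34)&(u>300)&(hsv[v,:,1]<70))[0]
    if len(c)>20: A["fN"].append((c[0]-.5,v));A["fF"].append((c[-1]+.5,v))
for k in A:
    if len(A[k])>5: line(A[k],44 if k[0]=="r" else 26,k)
m=(hsv[:240,:,1]>100); print("rail z",np.nanmedian(P[50:230,240:310,2]))
E
python3 meas.py
```

```text
Traceback (most recent call last):
  File "meas.py", line 2, in <module>
    s=sense();a=s["tcp_rot"];print(s["time"],s["ee_pos"].round(1),"yaw",(np.degrees(2*np.arctan2(a[1],a[0]))%360).round(2),a.round(3),s["ft_force"].round(1),s["finger_gap"].round(1))
                                                                                                                                                             ^^^^^^^^^^^^^^^^^^^^^
AttributeError: 'float' object has no attribute 'round'
```

```bash
sed -i 's/s\["finger_gap"\].round(1)/s["finger_gap"]/' meas.py; python3 meas.py
```

```text
4.1167 [ 557.6 -206.5   27.8] yaw 92.61 [2.17  2.271 0.   ] [-0.5  0.8  5.3] 44.45555381272561
railL x at y=-200,-100: [535.4 530. ] yaw 3.06 79 0.12
railR x at y=-200,-100: [579.  573.8] yaw 2.99 79 0.12
fN x at y=-200,-100: [582.6 577.3] yaw 3.04 79 0.2
fF x at y=-200,-100: [612.7 608. ] yaw 2.72 79 0.16
rail z 43.11819681215697
```

Call:
step_arm(series=[[[0.01, 0, 0], [0, 0, 0], -0.4], [[0.018, 0, 0], [0, 0, 0], -0.4], [[0.02, 0, 0], [0, 0, 0], -0.4], [[0.02, 0, 0], [0, 0, 0], -0.4], [[0.02, 0, 0], [0, 0, 0], -0.4], [[0.02, 0, 0], [0, 0, 0], -0.4], [[0.02, 0, 0], [0, 0, 0], -0.4], [[0.015, 0, 0], [0, 0, 0], -0.4], [[0.008, 0, 0], [0, 0, 0], -0.4], [[0, 0, 0], [0, 0, 0], -0.4]])

```text
time: 5.0
ee_pos: [550.6, -53.5, 27.7]
tcp_rot: [-2.169, -2.272, -0.002]
ft_force: [0.5, 6.2, 8.2]
finger_gap: 44.1
grip_force: 32.4
```

```bash
python3 meas.py
```

```text
5.0 [550.6 -53.5  27.7] yaw 92.65 [-2.169e+00 -2.272e+00 -2.000e-03] [0.5 6.2 8.2] 44.07023577471663
railL x at y=-200,-100: [536.5 531.2] yaw 3.03 79 0.13
railR x at y=-200,-100: [580.  574.8] yaw 2.96 79 0.11
fN x at y=-200,-100: [583.9 578.5] yaw 3.06 79 0.2
fF x at y=-200,-100: [613.  608.2] yaw 2.74 79 0.16
rail z 43.109325028838896
```

Call:
step_arm(series=[[[0.012, 0, 0], [0, 0, 0], -0.4], [[0.012, 0.001, 0], [0, 0, 0], -0.4], [[0.008, 0.001, 0], [0, 0, 0], -0.4], [[0.004, 0.001, 0], [0, 0, 0], -0.4], [[0.002, 0.0005, 0], [0, 0, 0], -0.4], [[0, 0, 0], [0, 0, 0], -0.4], [[0, 0, 0], [0, 0, 0], -0.4]])

```text
time: 5.63
ee_pos: [552.1, -17.8, 27.8]
tcp_rot: [2.171, 2.27, -0.001]
ft_force: [-3.2, -3.3, 9.3]
finger_gap: 44.4
grip_force: 32.4
```

Call:
step_arm(series=[[[0.002, 0, 0], [0, 0, 0], -0.4], [[0.001, 0, 0], [0, 0, 0], -0.4], [[0.001, 0, 0], [0, 0, 0], -0.4], [[0, 0, 0], [0, 0, 0], -0.4]])

```text
time: 5.97
ee_pos: [552.0, -14.5, 27.8]
tcp_rot: [2.171, 2.269, -0.002]
ft_force: [-3.6, -6.8, 7.3]
finger_gap: 44.1
grip_force: 32.3
```

Call:
step_arm(series=[[[0.001, 0, 0], [0, 0, 0], -0.4], [[0.001, 0, 0], [0, 0, 0], -0.4], [[0.001, 0, 0], [0, 0, 0], -0.4], [[0.001, 0, 0], [0, 0, 0], -0.4], [[0, 0, 0], [0, 0, 0], -0.4]])

```text
time: 6.38
ee_pos: [551.8, -10.8, 27.8]
tcp_rot: [2.171, 2.269, -0.002]
ft_force: [-3.6, -8.6, 7.7]
finger_gap: 44.4
grip_force: 32.3
```

Call:
step_arm(series=[[[0.001, 0.0005, 0], [0, 0, 0], -0.4], [[0.001, 0.0005, 0], [0, 0, 0], -0.4], [[0, 0, 0], [0, 0, 0], -0.4], [[0, 0, 0], [0, 0, 0], -0.4]])

```text
time: 6.72
ee_pos: [551.9, -10.6, 27.7]
tcp_rot: [2.169, 2.27, -0.009]
ft_force: [-9.3, -19.9, 9.5]
finger_gap: 44.2
grip_force: 32.6
```

```bash
python3 meas.py; python3 -c "
from h import *
look('top','t2')"
```

```text
6.7167 [551.9 -10.6  27.7] yaw 92.62 [ 2.169  2.27  -0.009] [ -9.3 -19.9   9.5] 44.21704862470982
railL x at y=-200,-100: [539.4 534.4] yaw 2.84 79 0.38
railR x at y=-200,-100: [583.  578.1] yaw 2.83 79 0.1
fN x at y=-200,-100: [587.3 582. ] yaw 3.01 79 0.17
fF x at y=-200,-100: [612.7 608.1] yaw 2.64 79 0.13
rail z 43.13672091357968
```

The rail meets the stop (20 N) and the fence (9 N) where predicted. Now I release it and rise.

Call:
step_arm(series=[[[0, 0, 0], [0, 0, 0], -0.2], [[0, 0, 0], [0, 0, 0], 0.2], [[0, 0, 0], [0, 0, 0], 0.6], [[0, 0, 0], [0, 0, 0], 1], [[0, 0, 0], [0, 0, 0], 1], [[0, 0, -0.02], [0, 0, 0], 1], [[0, 0, -0.04], [0, 0, 0], 1], [[0, 0, -0.04], [0, 0, 0], 1], [[0, 0, -0.04], [0, 0, 0], 1], [[0, 0, 0], [0, 0, 0], 1]])

```text
time: 7.65
ee_pos: [555.7, -7.5, 174.8]
tcp_rot: [2.162, 2.263, 0.011]
ft_force: [1.4, 0.5, -0.2]
finger_gap: 85.6
grip_force: 0.0
```

```bash
python3 meas.py; python3 - <<'E'
from h import *
import glob
f=sorted(glob.glob("pics/m*.png"),key=lambda s:float(s[6:-4]))[-1]
look("top","t3"); a=cv2.imread(f); b=cv2.resize(cv2.imread("pics/t3.png")[160:260,130:440],None,fx=2,fy=2)
c=np.zeros((600,620,3),np.uint8); c[:200]=b; c[200:,:533]=cv2.resize(a,(533,400)); cv2.imwrite("pics/v1.png",c)
E
```

```text
7.65 [555.7  -7.5 174.8] yaw 92.62 [2.162 2.263 0.011] [ 1.4  0.5 -0.2] 85.611338225827
railL x at y=-200,-100: [566.7 548.7] yaw 10.34 69 1.2
railR x at y=-200,-100: [585.9 580. ] yaw 3.37 69 1.41
fN x at y=-200,-100: [588.9 582.7] yaw 3.57 71 0.05
fF x at y=-200,-100: [613.6 608.8] yaw 2.72 71 0.45
rail z 42.97606466715223
```

View pics/v1.png

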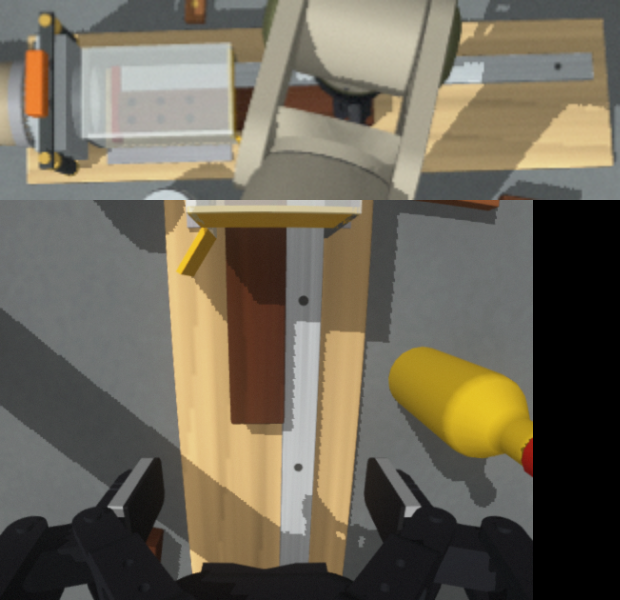

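The rail is flush with the fence. In the top crop its tip touches the red stop at about (115, 100), and in the wrist crop its rear end is at (231–283, 423). I'll check the rear end numerically and find the orange grip.

```bash
python3 - <<'E'
from h import *
import glob
f=sorted(glob.glob("pics/m*.npz"),key=lambda s:float(s[6:-4]))[-1]
z=np.load(f);print("rear",ray([(243,234),(297,235)],44,z["K"],z["D"],z["T"]).round(1))
for n,f in(("top","t3"),("top","t2"),("scene","scene0")):
    z=np.load(f"pics/{f}.npz");im,d,K,D,T=[z[k] for k in("im","d","K","D","T")];P=cloud(d,K,D,T)
    h=cv2.cvtColor(im,cv2.COLOR_BGR2HSV)
    m=((h[...,0]>4)&(h[...,0]<18)&(h[...,1]>150)&(h[...,2]>120)&(P[...,2]>186)&(P[...,2]<193)&(P[...,1]>200))
    q=P[m][:,:2].astype(np.float32); print(f,len(q),cv2.minAreaRect(q))
E
```

```text
rear [[532.1 -41.1  44. ]
 [574.9 -40.2  44. ]]
t3 262 ((547.2817993164062, 292.83172607421875), (62.48876190185547, 16.77704620361328), 3.1816906929016113)
t2 262 ((547.2395629882812, 292.89776611328125), (62.725433349609375, 16.646886825561523), 3.2118420600891113)
scene0 60 ((549.2344970703125, 294.3176574707031), (62.432373046875, 16.770172119140625), 2.4663870334625244)
```

Call:
step_arm(series=[[[0, 0, -0.01], [0, 0, -0.121], 1], [[0, 0, -0.01], [0, 0, -0.121], 1], [[0, 0, -0.01], [0, 0, -0.121], 1], [[0, 0, -0.01], [0, 0, -0.121], 1], [[0, 0, -0.01], [0, 0, -0.121], 1], [[0, 0, -0.01], [0, 0, -0.121], 1], [[0, 0, -0.01], [0, 0, -0.121], 1], [[0, 0, 0], [0, 0, -0.121], 1], [[0, 0, 0], [0, 0, -0.121], 1], [[0, 0, 0], [0, 0, -0.121], 1]])

```text
time: 8.58
ee_pos: [552.4, -7.1, 235.3]
tcp_rot: [-0.484, -3.101, -0.001]
ft_force: [-0.2, 0.8, -0.8]
finger_gap: 85.7
grip_force: 0.0
```

Call:
step_arm(series=[[[0, 0, 0], [0, 0, -0.121], 1], [[0, 0, 0], [0, 0, -0.121], 1], [[0, 0, 0], [0, 0, -0.121], 1], [[0, 0, 0], [0, 0, 0], 1]])

```text
time: 8.92
ee_pos: [552.4, -7.1, 235.3]
tcp_rot: [0.081, -3.137, -0.002]
ft_force: [0.4, -0.2, -0.2]
finger_gap: 85.1
grip_force: 0.0
```

Call:
step_arm(series=[[[0, 0.02, 0], [0, 0, 0], 1], [[-0.001, 0.035, 0], [0, 0, 0], 1], [[-0.001, 0.035, 0], [0, 0, 0], 1], [[-0.001, 0.035, 0], [0, 0, 0], 1], [[-0.001, 0.035, 0], [0, 0, 0], 1], [[-0.001, 0.035, 0], [0, 0, 0], 1], [[-0.001, 0.035, 0], [0, 0, 0], 1], [[-0.001, 0.035, 0], [0, 0, 0], 1], [[0, 0.03, 0], [0, 0, 0], 1], [[0, 0, 0], [0, 0, 0], 1]])

```text
time: 9.75
ee_pos: [544.5, 292.4, 235.3]
tcp_rot: [0.075, -3.138, -0.001]
ft_force: [0.2, -0.3, -0.0]
finger_gap: 85.2
grip_force: 0.0
```

```bash
cat > hm.py <<'E'
from h import *
s=sense();a=s["tcp_rot"];print(s["time"],s["ee_pos"].round(1),"yaw",(np.degrees(2*np.arctan2(a[1],a[0]))%360).round(2),a.round(3),s["ft_force"].round(1),s["finger_gap"],s["joint_pos"].round(2))
for n in("wrist","scene"):
    im,d,K,D,T=look(n,n+"%.1f"%s["time"]);P=cloud(d,K,D,T)
    h=cv2.cvtColor(im,cv2.COLOR_BGR2HSV)
    m=((h[...,0]>4)&(h[...,0]<18)&(h[...,1]>150)&(h[...,2]>120)&(P[...,2]>150)&(P[...,2]<270)&(P[...,1]>240)&(P[...,1]<340)&(abs(P[...,0]-547)<60))
    if m.sum()<10: continue
    zt=np.percentile(P[m][:,2],90); q=P[m&(abs(P[...,2]-zt)<4)]
    print(n,len(q),"ztop",zt.round(1),cv2.minAreaRect(q[:,:2].astype(np.float32)))
E
python3 hm.py
```

```text
9.75 [544.5 292.4 235.3] yaw 182.75 [ 7.500e-02 -3.138e+00 -1.000e-03] [ 0.2 -0.3 -0. ] 85.18630396656819 [ 0.3   0.5   1.08  0.    1.56 -1.32]
wrist 3234 ztop 188.8 ((547.4607543945312, 294.42913818359375), (63.06155014038086, 17.425065994262695), 2.901474714279175)
scene 71 ztop 188.5 ((549.7615356445312, 294.38287353515625), (62.73332977294922, 16.735685348510742), 2.761641025543213)
```

Call:
step_arm(series=[[[-0.003, 0.002, 0.006], [0, 0, 0], 1], [[0, 0, 0.02], [0, 0, 0], 1], [[0, 0, 0.025], [0, 0, 0], 1], [[0, 0, 0.017], [0, 0, 0], 1], [[0, 0, 0.007], [0, 0, 0], 1], [[0, 0, 0], [0, 0, 0], 0.5], [[0, 0, 0], [0, 0, 0], 0], [[0, 0, 0], [0, 0, 0], -0.5], [[0, 0, 0], [0, 0, 0], -0.9], [[0, 0, 0], [0, 0, 0], -1]], grip_force=70)

```text
time: 10.68
ee_pos: [549.2, 290.5, 163.5]
tcp_rot: [-0.074, 3.139, 0.004]
ft_force: [-4.6, 40.5, 12.1]
finger_gap: 25.5
grip_force: 21.8
```

Call:
step_arm(series=[[[0, 0, 0], [0, 0, 0], -1], [[0, 0, 0], [0, 0, 0], -1], [[0, 0, 0], [0, 0, 0], -1], [[0, 0, 0], [0, 0, 0], -1]])

```text
time: 11.02
ee_pos: [549.0, 294.7, 164.0]
tcp_rot: [-0.078, 3.136, 0.015]
ft_force: [2.4, 24.6, 2.2]
finger_gap: 16.4
grip_force: 69.0
```

```bash
python3 hm.py; python3 - <<'E'
from h import *
import glob
a=sorted(glob.glob("pics/wrist1*.png"))[-1];b=sorted(glob.glob("pics/scene1*.png"))[-1]
c=cv2.resize(cv2.imread(b)[200:350,280:480],None,fx=2,fy=2)
o=np.zeros((420,800,3),np.uint8);o[:300,400:]=c;o[:300,:400]=cv2.resize(cv2.imread(a),(400,300));cv2.imwrite("pics/v2.png",o)
E
```

```text
11.0167 [549.  294.7 164. ] yaw 182.84 [-0.078  3.136  0.015] [ 2.4 24.6  2.2] 16.429561144948245 [ 0.3   0.56  1.2   0.01  1.38 -1.32]
wrist 6774 ztop 188.7 ((547.63623046875, 294.65496826171875), (64.08053588867188, 17.758907318115234), 2.676663637161255)
scene 161 ztop 190.6 ((549.9795532226562, 294.95965576171875), (61.56040573120117, 17.24091148376465), 0.5154270529747009)
```

View pics/v2.png

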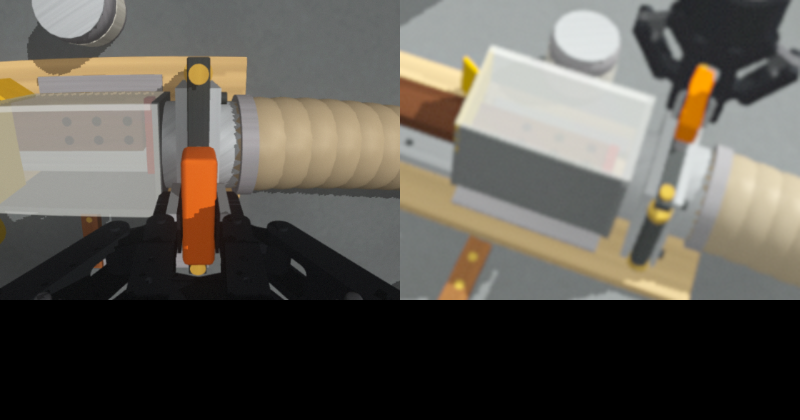

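The wrist crop shows the grip pinched at (200, 205) with the rail end against the red stop at (150, 135). I'll let the side force settle before lifting.

Call:
step_arm(series=[[[0, 0, 0], [0, 0, 0], -1], [[0, 0, 0], [0, 0, 0], -1], [[0, 0, 0], [0, 0, 0], -1]])

```text
time: 11.37
ee_pos: [549.0, 294.7, 164.0]
tcp_rot: [-0.078, 3.136, 0.015]
ft_force: [0.3, 24.3, 2.2]
finger_gap: 16.5
grip_force: 69.0
```

Call:
step_arm(series=[[[0, 0.001, 0], [0, 0, 0], -1], [[0, 0, 0], [0, 0, 0], -1], [[0, 0, 0], [0, 0, 0], -1]])

```text
time: 11.62
ee_pos: [549.0, 294.7, 164.0]
tcp_rot: [-0.077, 3.137, 0.012]
ft_force: [-0.1, 18.4, 3.2]
finger_gap: 16.8
grip_force: 69.3
```

Call:
step_arm(series=[[[0, 0.0015, 0], [0, 0, 0], -1], [[0, 0.0015, 0], [0, 0, 0], -1], [[0, 0, 0], [0, 0, 0], -1]])

```text
time: 11.87
ee_pos: [549.0, 294.8, 163.9]
tcp_rot: [-0.075, 3.138, 0.003]
ft_force: [-1.5, 2.8, 5.2]
finger_gap: 16.7
grip_force: 69.9
```

Call:
step_arm(series=[[[0, 0, -0.003], [0, 0, 0], -1], [[0, 0, -0.004], [0, 0, 0], -1], [[0, 0, -0.004], [0, 0, 0], -1], [[0, 0, -0.004], [0, 0, 0], -1], [[0, 0, -0.004], [0, 0, 0], -1], [[0, 0, -0.003], [0, 0, 0], -1], [[0, 0, 0], [0, 0, 0], -1], [[0, 0, 0], [0, 0, 0], -1]])

```text
time: 12.53
ee_pos: [548.9, 294.8, 183.3]
tcp_rot: [-0.075, 3.141, 0.003]
ft_force: [4.4, 6.5, -10.9]
finger_gap: 17.0
grip_force: 68.5
```

```bash
python3 hm.py
```

```text
12.5333 [548.9 294.8 183.3] yaw 182.72 [-7.500e-02  3.141e+00  3.000e-03] [  4.4   6.5 -10.9] 16.98141095966181 [ 0.3   0.54  1.16  0.    1.44 -1.32]
wrist 6816 ztop 208.0 ((547.475341796875, 294.5802917480469), (63.875572204589844, 17.740995407104492), 2.662163734436035)
scene 12 ztop 214.8 ((550.697509765625, 295.336181640625), (19.370464324951172, 18.17844581604004), 4.505499839782715)
```

Call:
step_arm(series=[[[0, 0, -0.003], [0, 0, 0], -1], [[0, 0, -0.004], [0, 0, 0], -1], [[0, 0, -0.004], [0, 0, 0], -1], [[0, 0, -0.004], [0, 0, 0], -1], [[0, 0, -0.004], [0, 0, 0], -1], [[0, 0, -0.002], [0, 0, 0], -1], [[0, 0, 0], [0, 0, 0], -1], [[0, 0, 0], [0, 0, 0], -1]])

```text
time: 13.3
ee_pos: [548.9, 294.8, 203.6]
tcp_rot: [0.075, -3.14, -0.003]
ft_force: [6.6, 7.4, -14.3]
finger_gap: 16.8
grip_force: 68.6
```

```bash
python3 hm.py; python3 - <<'E'
from h import *
import glob
a=sorted(glob.glob("pics/wrist1*.png"))[-1];b=sorted(glob.glob("pics/scene1*.png"))[-1]
c=cv2.resize(cv2.imread(b)[200:350,330:450],None,fx=4,fy=4,interpolation=cv2.INTER_CUBIC)
o=np.zeros((600,800,3),np.uint8);o[:,320:]=c;o[:240,:320]=cv2.resize(cv2.imread(a),(320,240));cv2.imwrite("pics/v3.png",o)
E
```

```text
13.3 [548.9 294.8 203.6] yaw 182.72 [ 7.50e-02 -3.14e+00 -3.00e-03] [  6.6   7.4 -14.3] 16.772853412648644 [ 0.3   0.53  1.13  0.    1.49 -1.32]
wrist 6854 ztop 228.3 ((547.6788330078125, 294.5063781738281), (63.98991394042969, 17.832521438598633), 2.210716724395752)
scene 173 ztop 229.7 ((549.2055053710938, 295.5494079589844), (16.632835388183594, 61.35880661010742), 89.96408081054688)
```

View pics/v3.png

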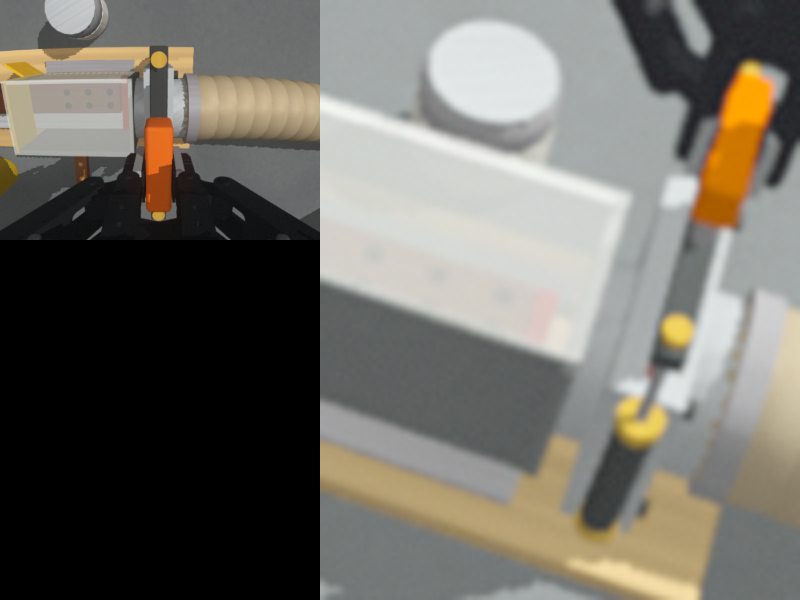

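The scene crop shows the gate up with a trace of red just at the frame's top edge (650, 370), and the rail end still against the red stop (540, 320). The lift is 39.6 mm, so I trim it slightly and settle.

Call:
step_arm(series=[[[0, 0, -0.0004], [0, 0, 0], -1], [[0, 0, 0], [0, 0, 0], -1], [[0, 0, 0], [0, 0, 0], -1], [[0, 0, 0], [0, 0, 0], -1], [[0, 0, 0], [0, 0, 0], -1], [[0, 0, 0], [0, 0, 0], -1]])

```text
time: 13.9
ee_pos: [548.9, 294.8, 203.8]
tcp_rot: [0.075, -3.14, -0.003]
ft_force: [5.9, 7.9, -14.8]
finger_gap: 16.3
grip_force: 68.6
```

```bash
python3 -c "
from h import *
s=sense();print(s['ee_pos'],s['ft_force'])
print(job_done())"
```

```text
[548.86038148 294.7637342  203.77934339] [  5.93286813   7.88405225 -14.78342108]
the job is handed in; nothing more can be done
None
```

I handed the job in at 13.9 s: the rail is home against the stop and flush with the fence, and the gripper is holding the gate about 40 mm up (half open).

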